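# Close the paste pot and hold the pump plunger half drawn

### The job

Get the washed paste dispenser ready for its stop clip: first gently set the loose lid on the open pot so that it sits seated and level, and let go of it. Then take the pump plunger by its T-bar and draw it straight up, in line with the barrel so that it does not bind, until about half of its rod (about 39 mm) is out of the barrel, but never right out; finish while still holding it steady there so that I can slip the clip on. Leave the other things on the bench where they are.

Things in the scene. Friction and masses are not known exactly. Their poses are not given: they have to be found in the camera images.
- lid_post (a point): The finger post of the loose aluminium lid, which lies level and right way up on the bench: a round post, 22 mm diameter, 38 high, on the middle of the lid's plate. This point is on the axis where it is to be gripped: 14 mm below the post's top, 24 above the plate's top, 29 above the plate's underside, 35 above the lid's underside. z up the axis.
- lid_seat (a point): Centre of the underside of the lid's plate, the face that rests on the pot's rim. The plate is 96 mm in diameter, 5 thick. z is the lid's axis.
- pot_rim (a point): Centre of the open pot's mouth, at rim height, 95 mm above the bench. Round aluminium pot, at the rim 90 mm outer and 82 inner diameter (the lid's plug has 5 mm of play all round). It stands on the dispenser's grey base; y is the base's long way, and the pump barrel's axis lies 130 mm away along -y.
- barrel_mouth (a point): Centre of the bore's mouth on top of the pump barrel, a dark steel block 44 x 44 mm, 80 high, on the same base; its top is 95 mm above the bench. The bore is vertical, 80 mm deep, 19.5 mm in diameter, chamfered 1.5 mm at the mouth. z points up along the bore.
- plunger_bar (a point): Centre of the plunger's steel T-bar, on the rod's axis. The bar is level, 76 mm long along y of this frame, 16 wide (x), 16 high; below it a neck 14 dia x 24 high. The point starts 38 mm above the barrel's mouth and is about 77 mm above it when half of the rod is out.
- dispenser: The paste dispenser as a whole, screwed down, cannot move: grey base plate 105 x 250 x 15 mm with pot and barrel. Origin at the centre of the base's underside; y along its long way, pot at +65 mm and barrel at -65 mm in y.
- lid: The lid as a whole, 49 mm high, about 0.16 kg: a centring plug 72 mm dia x 6 high, on which it stands at the start, then the plate, then the post. Origin at the centre of the plug's underside, z up.
- plunger: The loose plunger as a whole, about 0.28 kg: rod 18 mm dia, 78 long in the bore (1.5 mm play on the diameter), then a collar 27 dia x 6 high that rests on the barrel's top at the start, neck and T-bar. Origin at the rod's foot, 116 mm below the bar's centre, z up. It turns freely about z and drops back if let go.
- cup: Bystander, not to be moved: white paper drinking cup, 78 dia x 95 tall mm; origin at the centre of its underside.
- weight: Bystander, not to be moved: round brass paperweight with a small knob, 60 dia x 46 tall mm; origin at the centre of its underside.
- boards: Bystander, not to be moved: stack of brown book boards, 150 x 110 x 45 tall mm; origin at the centre of its underside.
- folder: Bystander, not to be moved: white bone folder lying flat, 22 x 150 x 5 thick mm; origin at the centre of its underside.
- knife: Bystander, not to be moved: black-handled knife lying flat, 28 x 180 x 18 mm; origin at the centre of its underside.
- brush: Bystander, not to be moved: paste brush lying flat, 32 x 200 x 18 mm; origin at the centre of its underside.
Not all that is in view belongs to the job. There is more than one size of the lid; the job needs the larger. Of the things shaped like the plunger, the bare steel one is meant.

How it is judged:
By the outcome, as a careful person would: the job done as asked, in the order asked, and still so for the second after the job is handed in, while the arm keeps its last pose, push and grip.
It also fails if it takes over 48 s, if anything falls off the work surface, if the arm or the gripper's body presses on something with over 40 N, if the wrist force passes 120 N, or if a joint passes its speed limit or range.

### The arm

A 6-joint arm with a two-finger parallel gripper is mounted at the origin on the work surface. World frame = base frame: x ahead of the robot, y to its left, z up, the work surface at z = 0. Lengths are in m, angles in rad, forces in N, time in s.
With the tool pointing down it reaches from about 0.3 to 0.875 m from the base axis. Payload 6.4 kg.
Tool frame: the origin (TCP) lies at the very end of the fingers, on their centre line; the grasp point (between the pads) lies 19 mm behind it; z points along the fingers, y is the line along which they close (so a half turn about z gives the same grasp; the last joint's range is limited). The gripper opens to 88 mm and grips with 3 to 60 N. Pads are 18 mm wide; open, the fingers measure 123 mm over their backs; the gripper's body (75 mm by 187 mm) begins 45 mm behind the grasp point.
Start: joints at [-1.309, 0.181, 1.607, -0, 1.354, -0.206], TCP at [0.259, -0.513, 0.239] pointing down, gripper open.
Joint ranges: [-2.99, 2.99], [-0.89, 2.07], [0.3, 2.58], [-1.14, 4.28], [0, 2.63], [-3.12, 3.12]. Speed limits (rad/s): [2.57, 2.57, 3.01, 3.14, 3.14, 3.14].

### API

Orientations are given as [roll, pitch, yaw] about the fixed x, y, z axes, in that order (R = Rz(yaw) Ry(pitch) Rx(roll)).
In Python, from bench import r gives the robot as it stands.
- The arm moves only by the tool carry_out, never from a script. Its argument "rows" is a list of rows, each an object with "dp": the shift along the tool's x, y, z each as a share of 0.06 m, from -1 to 1, a list of three; "rot": the turn, a rotation vector about the tool's x, y, z each as a share of 0.12 rad, from -1 to 1, a list of three; "jaw": the opening, from -1 (shut) to 1 (fully open). A call has 1 to 10 rows; each row shifts and turns the commanded pose from where the row before left it, along the tool's axes as they then stand; what a row does not reach is not made up. A row lasts 1/8 s, in which the tool goes at most 62.5 mm and 10.7 degrees, less where a joint would pass 70% of its speed; a pose out of reach is approached as far as the arm can. A call with a number of a shift or a turn outside -1 to 1 is refused whole. A call with a gripper value outside its range is refused whole. The fingers move at their own pace and stop on an object; "newtons" is the grip in N (left out, the last holds). Time passes only in rows, so rows that do not move let the fingers close. It gives the time, the measured TCP pose, the force, the opening and the grip force at its end, in the units of the state.
- r.state(): the state, without advancing time (a new reading comes with each control period).
- r.camera(name): name is "scene" or "side" or "wrist"; returns a dict with "image" (420x560x3 uint8, red, green, blue), "fx", "fy", "cx", "cy" (pixels), "k1" (the pictures are not rectified: a ray, as slopes to the right and down, at radius r is drawn at 1 + k1 r^2 times it, then the intrinsics apply), "origin" and "orientation" of the camera in the world; the wrist camera has in their place "tool_from_camera" (4x4, takes a point from camera to tool coordinates, whose origin is the TCP and whose axes are the flange's). Camera axes: x right, y down, z forward; pixel columns grow to the right and rows downward; lengths in m; the calibration is good to about 2 mm. A picture is of the moment at which its call begins: read the wrist's pose just before it. There is no depth.
- r.sign_off(): hands the job in; it is judged then, once.
The state is a dict: "t": time; "joint_positions": joint angles; "qd": joint speeds; "joint_torque": joint torques, N m; "ee_pos": TCP position; "orientation": TCP orientation; "force": force on the tool from outside, world axes, zero at the start; "torque": the same for the moment, N m; "gripper_width": finger opening in m; "gripper_force": force on a finger pad.
Only numpy, scipy, OpenCV 4.12 (cv2) and the standard library are available. Lean on these libraries where they do the work, as an engineer would, in place of code of your own. Each camera call takes 0.05 s, during which the arm holds its last target. There are 200 camera calls.

## Working session

There is one attempt and no reset: what is moved stays moved. The work goes in short steps, Python scripts to look and compute and a tool call to move; the robot and the scene stay as the last step left them, time stands still between calls to the robot, and variables do not carry over. Pictures are saved under pics/ and viewed, at most 10 in all, crops included, and the job is handed in when it is done.

Besides the shell and the picture viewer there is one more tool, called after ">>>" as name(argument=value, ...) on one line, values as JSON. carry_out: Moves the arm, as the interface text tells. Its arguments: {"type":"object","properties":{"rows":{"type":"array"},"newtons":{"type":"number"}},"required":["rows"]}

```bash
ls; mkdir -p pics; python3 - <<'E'
from bench import r
import cv2,numpy as np
s=r.state();print(s)
ims=[]
for n in ["scene","side","wrist"]:
    c=r.camera(n); cv2.imwrite(f"pics/{n}0.png",c["image"][:,:,::-1]);print(n,{k:(np.round(v,4).tolist()) for k,v in c.items() if k!="image"})
E
```

```text
pics
{'t': 0.0, 'joint_positions': array([-1.30931258e+00,  1.81528123e-01,  1.60797118e+00, -3.44277841e-05,
        1.35380669e+00, -2.06285142e-01]), 'qd': array([ 0.00178862,  0.00100994, -0.00042592, -0.00046433, -0.00150379,
       -0.00042171]), 'joint_torque': array([-8.54186110e-04, -4.33859181e+01, -3.41859484e+01,  7.00830482e-02,
        3.85953288e-02, -1.09938142e-04]), 'ee_pos': array([ 0.25914028, -0.51270663,  0.2378352 ]), 'orientation': array([-3.13990876e+00, -3.18039336e-04,  4.67776060e-01]), 'force': array([ 0.44659821, -0.35638681,  0.71725316]), 'torque': array([ 0.03196769, -0.04403128,  0.03194971]), 'gripper_force': 0.0, 'gripper_width': 0.08779303750072122}
scene {'fx': 442.5778, 'fy': 442.5778, 'cx': 288.2209, 'cy': 203.5935, 'k1': -0.1343, 'origin': [1.5269, 0.1411, 1.1259], 'orientation': [-2.401, -0.0198, 1.7111]}
side {'fx': 384.5504, 'fy': 384.5504, 'cx': 279.7394, 'cy': 206.0915, 'k1': -0.0321, 'origin': [0.4995, -0.649, 0.7719], 'orientation': [-2.3677, -0.0095, -0.1248]}
wrist {'fx': 330.1774, 'fy': 330.1774, 'cx': 280.4877, 'cy': 211.9422, 'k1': -0.0785, 'tool_from_camera': [[-0.001, -0.9642, -0.2653, 0.067], [1.0, -0.0005, -0.0017, 0.0004], [0.0015, -0.2653, 0.9642, -0.1459], [0.0, 0.0, 0.0, 1.0]]}
```

View pics/scene0.png

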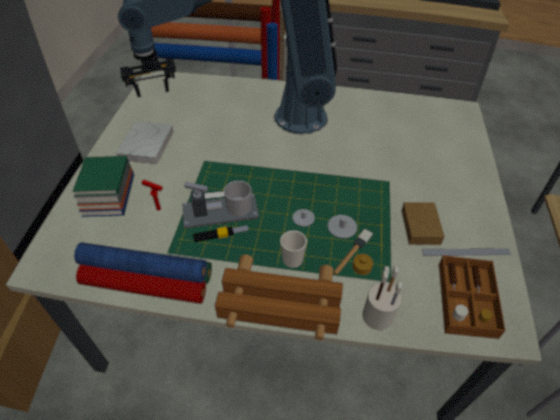

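View pics/side0.png

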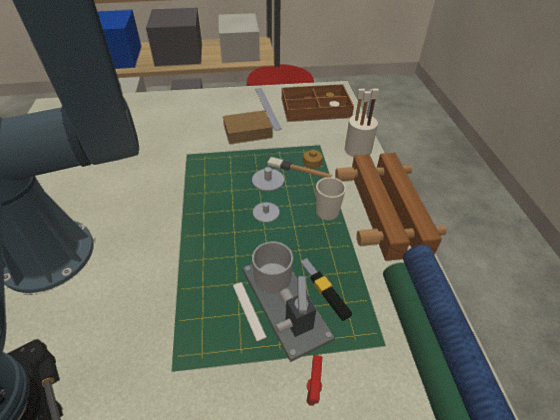

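Scene: two lids, small at (303,217) and larger at (342,226) (side: (266,212) and (268,178)). There are two plungers: the steel one in the barrel at (198,190) (side (300,300)), and a red one at (152,190), which is a decoy. The pot is at (238,197). I choose the larger lid and the steel plunger, and check both in one crop.

```bash
cat > h.py <<'E'
import numpy as np,cv2
from scipy.spatial.transform import Rotation as R
from bench import r
def pose(s): 
    T=np.eye(4);T[:3,:3]=R.from_euler('xyz',s["orientation"]).as_matrix();T[:3,3]=s["ee_pos"];return T
def cam(n):
    s=r.state();c=r.camera(n)
    if n=="wrist": c["T"]=pose(s)@np.array(c["tool_from_camera"])
    else: c["T"]=pose({"orientation":c["orientation"],"ee_pos":c["origin"]})
    c["K"]=np.array([[c["fx"],0,c["cx"]],[0,c["fy"],c["cy"]],[0,0,1]]);c["D"]=np.array([c["k1"],0,0,0.])
    c["bgr"]=c["image"][:,:,::-1].copy();return c
def ray(c,uv):
    p=cv2.undistortPoints(np.array(uv,float).reshape(-1,1,2),c["K"],c["D"]).reshape(-1,2)
    d=np.c_[p,np.ones(len(p))]@c["T"][:3,:3].T
    return c["T"][:3,3],d
def onz(c,uv,z):
    o,d=ray(c,uv);return o+d*((z-o[2])/d[:,2])[:,None]
def proj(c,P):
    Ti=np.linalg.inv(c["T"]);rv=cv2.Rodrigues(Ti[:3,:3])[0]
    return cv2.projectPoints(np.array(P,float).reshape(-1,3),rv,Ti[:3,3],c["K"],c["D"])[0].reshape(-1,2)
def plan(s,xyz,yaw,tilt=(0,0)):
    """shift in tool axes (in 60 mm units) and turn (in .12 rad units) from state s to TCP xyz, pointing down"""
    M=pose(s)[:3,:3];dp=M.T@(np.array(xyz)-s["ee_pos"])/.06
    W=R.from_euler('xyz',[np.pi,0,yaw]).as_matrix()
    return dp.round(3),(R.from_matrix(M.T@W).as_rotvec()/.12).round(3)
E
python3 - <<'E'
from h import *
a=cam("scene");b=cam("side")
print("lid big",onz(a,[(342,226)],.011),onz(b,[(268,181)],.011))
print("lid small",onz(a,[(303,217)],.011),onz(b,[(266,214)],.011))
print("pot",onz(a,[(238,188)],.095),onz(b,[(272,258)],.095))
print("bar",onz(a,[(196,187)],.133),onz(b,[(302,288)],.133))
print("cup",onz(a,[(293,238)],.095),"weight",onz(a,[(363,265)],.02),"brush",onz(a,[(365,237),(337,272)],.009))
i=a["bgr"][160:260,170:380];j=b["bgr"][150:360,220:370]
i=cv2.resize(i,(798,380),interpolation=3);j=cv2.resize(j,None,fx=2.8,fy=2.8,interpolation=3)
cv2.imwrite("pics/c1.png",cv2.resize(np.hstack([cv2.resize(i,(378,180)),]),(756,360)))
cv2.imwrite("pics/c2.png",j)
E
```

```text
lid big [[0.58511512 0.20860128 0.011     ]] [[0.57770486 0.19474319 0.011     ]]
lid small [[0.56640572 0.07739688 0.011     ]] [[0.55852907 0.06245313 0.011     ]]
pot [[ 0.54829919 -0.14177049  0.095     ]] [[ 0.55188783 -0.14814004  0.095     ]]
bar [[ 0.60087033 -0.26326406  0.133     ]] [[ 0.59842422 -0.25411109  0.133     ]]
cup [[0.72460078 0.06265367 0.095     ]] weight [[0.73673186 0.28087706 0.02      ]] brush [[0.61808777 0.2854463  0.009     ]
 [0.76622287 0.20468933 0.009     ]]
```

View pics/c2.png

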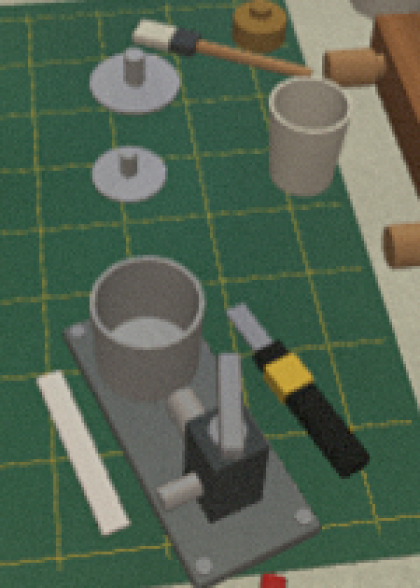

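The crop confirms it: the larger lid is at crop (135,80), the smaller at (130,172), and the steel plunger has its T-bar at (230,400) in the dark barrel. Next I go above the lid.

```bash
python3 - <<'E'
from h import *
s=r.state();print(plan(s,[.581,.202,.22],.468))
E
```

```text
(array([10.16 , -8.218,  0.313]), array([-0.007, -0.001, -0.002]))
```

>>> carry_out(rows=[{"dp":[0.63,-0.51,0.0],"rot":[0,0,0],"jaw":1},{"dp":[0.63,-0.51,0.0],"rot":[0,0,0],"jaw":1},{"dp":[0.63,-0.51,0.0],"rot":[0,0,0],"jaw":1},{"dp":[0.63,-0.51,0.0],"rot":[0,0,0],"jaw":1},{"dp":[0.63,-0.51,0.0],"rot":[0,0,0],"jaw":1},{"dp":[0.63,-0.51,0.0],"rot":[0,0,0],"jaw":1},{"dp":[0.63,-0.51,0.0],"rot":[0,0,0],"jaw":1},{"dp":[0.63,-0.51,0.0],"rot":[0,0,0],"jaw":1}])

```text
t: 1.25
ee_pos: [0.4193, -0.1569, 0.2389]
orientation: [3.141, -0.0, 0.468]
force: [0.5, -0.6, -1.2]
gripper_width: 0.0881
gripper_force: 0.0
```

>>> carry_out(rows=[{"dp":[0.63,-0.51,0.04],"rot":[0,0,0],"jaw":1},{"dp":[0.63,-0.51,0.04],"rot":[0,0,0],"jaw":1},{"dp":[0.63,-0.51,0.04],"rot":[0,0,0],"jaw":1},{"dp":[0.63,-0.51,0.04],"rot":[0,0,0],"jaw":1},{"dp":[0.63,-0.51,0.04],"rot":[0,0,0],"jaw":1},{"dp":[0.63,-0.51,0.04],"rot":[0,0,0],"jaw":1},{"dp":[0.63,-0.51,0.04],"rot":[0,0,0],"jaw":1},{"dp":[0.63,-0.51,0.04],"rot":[0,0,0],"jaw":1},{"dp":[0,0,0],"rot":[0,0,0],"jaw":1}])

```text
t: 2.38
ee_pos: [0.5785, 0.1992, 0.2187]
orientation: [-3.141, 0.001, 0.471]
force: [0.2, -0.3, -0.6]
gripper_width: 0.0884
gripper_force: 0.0
```

```bash
python3 - <<'E'
from h import *
c=cam("wrist");cv2.imwrite("pics/w1.png",c["bgr"])
s=r.state();print(s["ee_pos"],s["orientation"],s["t"])
print(proj(c,[.581,.202,.011]))
E
```

```text
[0.57810797 0.19768159 0.21875623] [-3.14133865e+00  1.25452641e-03  4.70275993e-01] 2.425
[[279.54060836 181.80987181]]
```

View pics/w1.png

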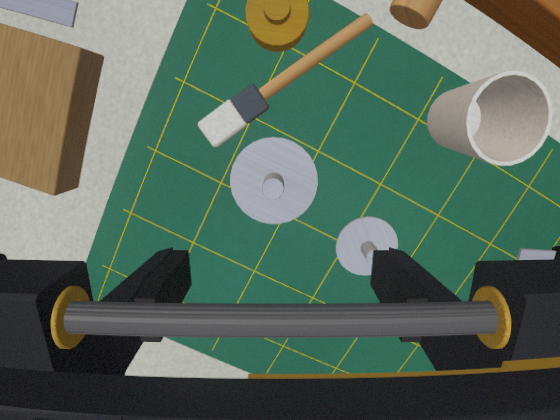

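The wrist view shows the larger lid at (274,180), the smaller at (367,246), and the brush head at (232,117), clear of the lid. I fit the plate's outline.

```bash
cat >> h.py <<'E'
def lidfit(c,guess,z):
    hsv=cv2.cvtColor(c["bgr"],cv2.COLOR_BGR2HSV)
    m=((hsv[:,:,1]<60)&(hsv[:,:,2]>90)).astype(np.uint8)*255
    m=cv2.morphologyEx(m,cv2.MORPH_OPEN,np.ones((5,5)))
    cs,_=cv2.findContours(m,cv2.RETR_EXTERNAL,cv2.CHAIN_APPROX_NONE)
    k=[q for q in cs if cv2.pointPolygonTest(q,tuple(map(float,guess)),False)>=0][0]
    p=onz(c,k[:,0,:],z);(x,y),rad=cv2.minEnclosingCircle(p[:,:2].astype(np.float32)*1000)
    e=cv2.fitEllipse(p[:,:2].astype(np.float32)*1000);return (x,y,rad),e
E
python3 - <<'E'
from h import *
c=cam("wrist");print(lidfit(c,(262,165),.011))
f,e=lidfit(c,(262,165),.011)
s=r.state()
print(plan(s,[e[0][0]/1000,e[0][1]/1000,.016],s["orientation"][2]))
E
```

```text
((578.301513671875, 207.87635803222656, 48.22281265258789), ((578.3445434570312, 208.08216857910156), (94.69094848632812, 95.10166931152344), 118.88494873046875))
(array([ 0.096, -0.166,  3.382]), array([-0.  ,  0.01, -0.  ]))
```

>>> carry_out(rows=[{"dp":[0.1,-0.17,0.6],"rot":[0,0,0],"jaw":1},{"dp":[0,0,0.8],"rot":[0,0,0],"jaw":1},{"dp":[0,0,0.8],"rot":[0,0,0],"jaw":1},{"dp":[0,0,0.6],"rot":[0,0,0],"jaw":1},{"dp":[0,0,0.3],"rot":[0,0,0],"jaw":1},{"dp":[0,0,0.2],"rot":[0,0,0],"jaw":1},{"dp":[0,0,0.05],"rot":[0,0,0],"jaw":1},{"dp":[0,0,0],"rot":[0,0,0],"jaw":1}])

```text
t: 3.48
ee_pos: [0.58, 0.2084, 0.0196]
orientation: [3.141, -0.002, 0.468]
force: [0.0, -0.1, 0.2]
gripper_width: 0.0883
gripper_force: 0.0
```

>>> carry_out(rows=[{"dp":[-0.02,0,0.06],"rot":[0,0,0],"jaw":0},{"dp":[0,0,0],"rot":[0,0,0],"jaw":-1},{"dp":[0,0,0],"rot":[0,0,0],"jaw":-1},{"dp":[0,0,0],"rot":[0,0,0],"jaw":-1},{"dp":[0,0,0],"rot":[0,0,0],"jaw":-1},{"dp":[0,0,0],"rot":[0,0,0],"jaw":-1},{"dp":[0,0,0],"rot":[0,0,0],"jaw":-1}], newtons=15)

```text
t: 4.35
ee_pos: [0.578, 0.2078, 0.0149]
orientation: [-3.142, 0.0, 0.468]
force: [0.1, -0.0, 0.9]
gripper_width: 0.0213
gripper_force: 15.0
```

>>> carry_out(rows=[{"dp":[0,0,-0.2],"rot":[0,0,0],"jaw":-1},{"dp":[0,0,-0.5],"rot":[0,0,0],"jaw":-1},{"dp":[0,0,-0.7],"rot":[0,0,0],"jaw":-1},{"dp":[0,0,-0.7],"rot":[0,0,0],"jaw":-1},{"dp":[0,0,-0.7],"rot":[0,0,0],"jaw":-1},{"dp":[0,0,-0.4],"rot":[0,0,0],"jaw":-1},{"dp":[0,0,-0.2],"rot":[0,0,0],"jaw":-1}])

```text
t: 5.22
ee_pos: [0.5786, 0.2079, 0.2213]
orientation: [3.141, -0.003, 0.468]
force: [-0.9, -0.2, -2.3]
gripper_width: 0.0213
gripper_force: 15.0
```

```bash
python3 - <<'E'
from h import *
s=r.state();print(s["ee_pos"],s["gripper_width"],s["force"],plan(s,[.461,-.19,.22],.468))
E
```

```text
[0.57860634 0.20789282 0.22131764] 0.02130877368604617 [-0.85020758 -0.18361524 -2.290078  ] (array([-4.74 ,  5.035,  0.013]), array([ 0.007, -0.023, -0.001]))
```

>>> carry_out(rows=[{"dp":[-0.24,0.25,0],"rot":[0,0,0],"jaw":-1},{"dp":[-0.5,0.53,0],"rot":[0,0,0],"jaw":-1},{"dp":[-0.5,0.53,0],"rot":[0,0,0],"jaw":-1},{"dp":[-0.5,0.53,0],"rot":[0,0,0],"jaw":-1},{"dp":[-0.5,0.53,0],"rot":[0,0,0],"jaw":-1},{"dp":[-0.5,0.53,0],"rot":[0,0,0],"jaw":-1},{"dp":[-0.5,0.53,0],"rot":[0,0,0],"jaw":-1},{"dp":[-0.5,0.53,0],"rot":[0,0,0],"jaw":-1},{"dp":[-0.5,0.53,0],"rot":[0,0,0],"jaw":-1},{"dp":[-0.5,0.53,0],"rot":[0,0,0],"jaw":-1}])

```text
t: 6.48
ee_pos: [0.4576, -0.1906, 0.2171]
orientation: [-3.139, 0.002, 0.467]
force: [-0.3, 0.3, -1.5]
gripper_width: 0.0212
gripper_force: 15.0
```

>>> carry_out(rows=[{"dp":[0,0,0],"rot":[0,0,0],"jaw":-1},{"dp":[0,0,0],"rot":[0,0,0],"jaw":-1}])

```text
t: 6.72
ee_pos: [0.4588, -0.189, 0.2177]
orientation: [-3.139, 0.001, 0.466]
force: [-0.2, 0.9, -0.6]
gripper_width: 0.0216
gripper_force: 15.0
```

```bash
python3 - <<'E'
from h import *
c=cam("wrist");cv2.imwrite("pics/w2.png",c["bgr"])
s=r.state();print(s["ee_pos"],s["orientation"],s["t"])
print(proj(c,[[.55,-.145,.095],[.6,-.258,.133]]))
E
```

```text
[ 0.45923617 -0.18859914  0.21793771] [-3.13967285e+00  7.18106310e-04  4.67719336e-01] 6.775
[[282.96570806  75.79044266]
 [465.68991216  81.27475764]]
```

View pics/w2.png

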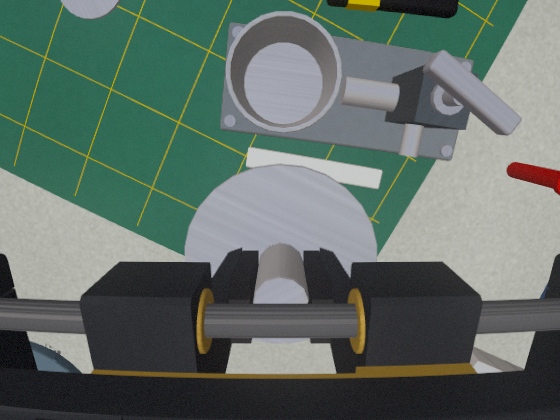

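Pot rim is a ring centred near (283,71), outer edge at columns 225 to 341 and rows 12 to 131. The bar runs from (434,57) to (515,127), at an angle to the base. The lid is held on the finger line.

```bash
python3 - <<'E'
from h import *
c=cam("wrist");s=r.state()
g=cv2.cvtColor(c["bgr"],cv2.COLOR_BGR2GRAY)
q=cv2.HoughCircles(cv2.GaussianBlur(g,(5,5),1),cv2.HOUGH_GRADIENT,1,100,param1=100,param2=20,minRadius=48,maxRadius=66)
print(q)
# radial edge of the rim: two strongest gradients
pts=[]
for a in np.arange(0,2*np.pi,.05):
    t=np.arange(40,72,.5);x=283+t*np.cos(a);y=71+t*np.sin(a)
    if y.min()<1: continue
    v=cv2.remap(cv2.GaussianBlur(g,(3,3),0),x.astype(np.float32),y.astype(np.float32),1).ravel().astype(float)
    d=v[4:]-v[:-4]; i=d.argmin(); pts.append((x[i+2],y[i+2],t[i+2]))
pts=np.array(pts);md=np.median(pts[:,2]);k=abs(pts[:,2]-md)<4;print(md,k.sum(),len(k))
p=onz(c,pts[k,:2],.095)[:,:2]
for _ in range(4):
    A=np.c_[2*p,np.ones(len(p))];z=np.linalg.lstsq(A,(p**2).sum(1),rcond=None)[0];R0=np.sqrt(z[2]+z[0]**2+z[1]**2)
    res=abs(np.hypot(*(p-z[:2]).T)-R0);p=p[res<max(.0015,np.median(res)*2)]
print("rim",z[:2],R0,len(p))
b=onz(c,[(428,62),(441,52),(520,122),(510,133)],.141);print("bar",b,b.mean(0))
print("manual rim",onz(c,[(225,76),(341,72),(283,12),(283,131)],.095).round(4))
print(plan(s,[z[0],z[1],.16],.468))
E
```

```text
[[[281.5  72.5  55.5]]]
58.5 87 118
rim [ 0.55219558 -0.14399832] 0.04435666405641478 87
bar [[ 0.59574694 -0.22548032  0.141     ]
 [ 0.60510953 -0.22982153  0.141     ]
 [ 0.59478096 -0.30326142  0.141     ]
 [ 0.5851562  -0.30106292  0.141     ]] [ 0.59519841 -0.26490655  0.141     ]
manual rim [[ 0.5305 -0.1046  0.095 ]
 [ 0.5732 -0.1829  0.095 ]
 [ 0.5912 -0.1239  0.095 ]
 [ 0.5132 -0.1633  0.095 ]]
(array([1.712, 0.039, 0.969]), array([-0.012,  0.004,  0.004]))
```

>>> carry_out(rows=[{"dp":[0.2,0,0],"rot":[0,0,0],"jaw":-1},{"dp":[0.4,0.02,0],"rot":[0,0,0],"jaw":-1},{"dp":[0.5,0.02,0],"rot":[0,0,0],"jaw":-1},{"dp":[0.4,0,0.2],"rot":[0,0,0],"jaw":-1},{"dp":[0.2,0,0.35],"rot":[0,0,0],"jaw":-1},{"dp":[0,0,0.35],"rot":[0,0,0],"jaw":-1},{"dp":[0,0,0],"rot":[0,0,0],"jaw":-1},{"dp":[0,0,0],"rot":[0,0,0],"jaw":-1}])

```text
t: 7.82
ee_pos: [0.5528, -0.145, 0.1656]
orientation: [3.141, -0.001, 0.469]
force: [-0.1, 0.3, -0.6]
gripper_width: 0.0212
gripper_force: 15.0
```

```bash
python3 - <<'E'
from h import *
s=r.state();print(s["ee_pos"],s["force"],s["torque"],plan(s,[.5522,-.144,.106],.468))
E
```

```text
[ 0.55280663 -0.14500057  0.16563992] [-0.07670936  0.28102011 -0.56224443] [-0.03536865 -0.00149237 -0.0258195 ] (array([-0.002, -0.02 ,  0.994]), array([ 0.005, -0.005,  0.006]))
```

>>> carry_out(rows=[{"dp":[0,-0.02,0.2],"rot":[0,0,0],"jaw":-1},{"dp":[0,0,0.25],"rot":[0,0,0],"jaw":-1},{"dp":[0,0,0.2],"rot":[0,0,0],"jaw":-1},{"dp":[0,0,0.12],"rot":[0,0,0],"jaw":-1},{"dp":[0,0,0.08],"rot":[0,0,0],"jaw":-1},{"dp":[0,0,0.04],"rot":[0,0,0],"jaw":-1},{"dp":[0,0,0.03],"rot":[0,0,0],"jaw":-1},{"dp":[0,0,0],"rot":[0,0,0],"jaw":-1}])

```text
t: 8.82
ee_pos: [0.5517, -0.1444, 0.1099]
orientation: [3.141, -0.0, 0.468]
force: [-0.8, -0.8, -1.6]
gripper_width: 0.0221
gripper_force: 15.0
```

>>> carry_out(rows=[{"dp":[0,0,0.03],"rot":[0,0,0],"jaw":-1},{"dp":[0,0,0.02],"rot":[0,0,0],"jaw":-1},{"dp":[0,0,0.02],"rot":[0,0,0],"jaw":-1},{"dp":[0,0,0],"rot":[0,0,0],"jaw":-1}])

```text
t: 9.32
ee_pos: [0.5515, -0.1444, 0.1054]
orientation: [-3.141, 0.0, 0.468]
force: [-0.1, 0.4, -2.1]
gripper_width: 0.0216
gripper_force: 15.0
```

>>> carry_out(rows=[{"dp":[0,0,0.015],"rot":[0,0,0],"jaw":-1},{"dp":[0,0,0],"rot":[0,0,0],"jaw":-1},{"dp":[0,0,0],"rot":[0,0,0],"jaw":-1}])

```text
t: 9.7
ee_pos: [0.5516, -0.1444, 0.1046]
orientation: [3.142, -0.0, 0.468]
force: [-0.0, 0.3, -1.7]
gripper_width: 0.0213
gripper_force: 15.0
```

>>> carry_out(rows=[{"dp":[0,0,0.015],"rot":[0,0,0],"jaw":-1},{"dp":[0,0,0],"rot":[0,0,0],"jaw":-1},{"dp":[0,0,0],"rot":[0,0,0],"jaw":-1}])

```text
t: 10.07
ee_pos: [0.5517, -0.1445, 0.104]
orientation: [3.141, -0.0, 0.468]
force: [-0.1, -0.2, 1.9]
gripper_width: 0.0213
gripper_force: 15.0
```

Contact: the force swung from -1.7 to +1.9 N at the expected height. I release and go up.

>>> carry_out(rows=[{"dp":[0,0,0],"rot":[0,0,0],"jaw":-0.4},{"dp":[0,0,0],"rot":[0,0,0],"jaw":0},{"dp":[0,0,0],"rot":[0,0,0],"jaw":0.2},{"dp":[0,0,-0.2],"rot":[0,0,0],"jaw":0.2},{"dp":[0,0,-0.5],"rot":[0,0,0],"jaw":0.2},{"dp":[0,0,-0.7],"rot":[0,0,0],"jaw":0.2},{"dp":[-0.5,0.3,-0.5],"rot":[0,0,0],"jaw":0.2},{"dp":[-0.5,0.3,-0.2],"rot":[0,0,0],"jaw":0.2},{"dp":[0,0,0],"rot":[0,0,0],"jaw":0.2}])

```text
t: 11.2
ee_pos: [0.5143, -0.2057, 0.2321]
orientation: [3.138, -0.002, 0.465]
force: [0.1, 1.0, -0.0]
gripper_width: 0.053
gripper_force: 0.0
```

```bash
python3 - <<'E'
from h import *
c=cam("wrist");cv2.imwrite("pics/w3.png",c["bgr"])
b=cam("side")
cv2.imwrite("pics/w3.png",np.hstack([c["bgr"][:300],cv2.resize(b["bgr"][230:360,220:320],(231,300),interpolation=2)]))
s=r.state();print(s["ee_pos"],s["orientation"],s["t"],proj(c,[[.5522,-.144,.1],[.5522,-.144,.138],[.595,-.265,.133]]))
E
```

```text
[ 0.51431996 -0.20351219  0.23012673] [ 3.14138555e+00 -6.34917377e-04  4.66861508e-01] 11.3 [[233.50827778 128.81472298]
 [226.24412246 129.88438419]
 [400.01538369 152.25054741]]
```

View pics/w3.png

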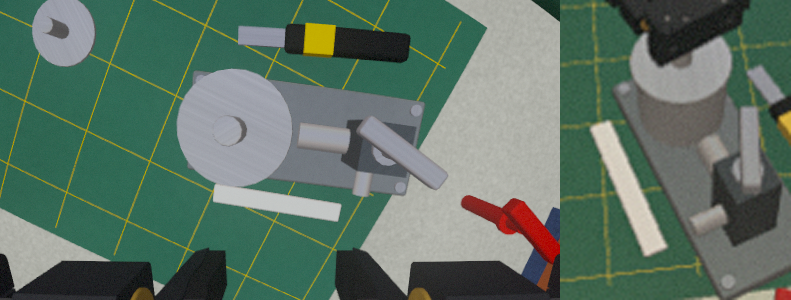

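The lid sits centred and level on the pot: plate centre (235,128), post (231,130), against a predicted (234,129) and (226,130). The bar is at (403,152). I measure the bar by mask.

```bash
cat >> h.py <<'E'
def barfit(c,guess,th=135):
    g=cv2.GaussianBlur(cv2.cvtColor(c["bgr"],cv2.COLOR_BGR2GRAY),(3,3),0)
    m=cv2.morphologyEx((g>th).astype(np.uint8)*255,cv2.MORPH_OPEN,np.ones((5,5)))
    cs,_=cv2.findContours(m,cv2.RETR_EXTERNAL,cv2.CHAIN_APPROX_NONE)
    k=[q for q in cs if cv2.pointPolygonTest(q,tuple(map(float,guess)),False)>=0]
    if not k: return None
    p=onz(c,k[0][:,0,:],.141)[:,:2].astype(np.float32)*1000
    return cv2.minAreaRect(p), cv2.boundingRect(k[0])
E
python3 - <<'E'
from h import *
c=cam("wrist");g=cv2.cvtColor(c["bgr"],cv2.COLOR_BGR2GRAY);print(g[152,395:410],g[170,385:420:4])
for th in (115,125,135,145,155): print(th,barfit(c,(403,150),th))
E
```

```text
[153 155 152 152 156 154 155 158 155 156 156 154 153 155 153] [ 84  78  79  80  82  83  84 139 158]
115 (((577.77978515625, -253.55035400390625), (209.46669006347656, 276.14508056640625), 36.847835540771484), (179, 0, 381, 292))
125 (((615.53173828125, -302.27923583984375), (206.9444580078125, 157.5969696044922), 34.297996520996094), (364, 0, 196, 291))
135 (((615.8107299804688, -302.63909912109375), (206.87161254882812, 156.81338500976562), 34.22797393798828), (365, 0, 195, 291))
145 (((615.766845703125, -302.61871337890625), (206.82203674316406, 156.73023986816406), 34.22797393798828), (365, 0, 195, 291))
155 None
```

```bash
sed -i 's/m=cv2.morphologyEx((g>th)/f=cv2.GaussianBlur(c["bgr"],(5,5),0).astype(int);m=cv2.morphologyEx(((g>th)\&(f[:,:,0]-f[:,:,2]>cd))/; s/th=135)/th=135,cd=4)/' h.py
python3 - <<'E'
from h import *
c=cam("wrist");f=c["bgr"].astype(int);print(f[148:156,398:408].mean((0,1)),f[215:225,400:410].mean((0,1)))
for th in (115,135): 
  for cd in (0,5): print(th,cd,barfit(c,(403,150),th,cd))
E
```

```text
[166.2875 155.0625 151.6125] [170.86 178.53 177.07]
115 0 (((566.3442993164062, -207.11688232421875), (94.81935119628906, 199.28660583496094), 17.152517318725586), (180, 69, 272, 154))
115 5 (((581.0931396484375, -199.46780395507812), (80.40460968017578, 194.88134765625), 26.603017807006836), (180, 69, 271, 120))
135 0 (((595.5618286132812, -265.7247009277344), (74.40335083007812, 13.740175247192383), 82.09333038330078), (366, 119, 86, 72))
135 5 (((595.4234619140625, -265.3877868652344), (73.75287628173828, 13.160177230834961), 81.80032348632812), (367, 119, 84, 70))
```

```bash
python3 - <<'E'
from h import *
s=r.state();M=pose(s)[:3,:3]
print(plan(s,[.5955,-.2655,.23],np.radians(82)))
W=R.from_euler('xyz',[np.pi,0,np.radians(82)]).as_matrix()
print("shift in turned axes",W.T@(np.array([.5955,-.2655,.2])-s["ee_pos"])/.06)
E
```

```text
(array([ 0.735,  1.545, -0.014]), array([-9.000e-03, -3.000e-03, -8.023e+00]))
shift in turned axes [-0.84818663  1.48529032  0.4878262 ]
```

>>> carry_out(rows=[{"dp":[0,0,0],"rot":[0,0,-1],"jaw":0.2},{"dp":[0,0,0],"rot":[0,0,-1],"jaw":0.2},{"dp":[0,0,0],"rot":[0,0,-1],"jaw":0.2},{"dp":[0,0,0],"rot":[0,0,-1],"jaw":0.2},{"dp":[0,0,0],"rot":[0,0,-1],"jaw":0.2},{"dp":[0,0,0],"rot":[0,0,-1],"jaw":0.2},{"dp":[0,0,0],"rot":[0,0,-1],"jaw":0.2},{"dp":[0,0,0],"rot":[0,0,-1],"jaw":0.2}])

```text
t: 12.4
ee_pos: [0.5144, -0.2024, 0.2289]
orientation: [-3.14, -0.001, 1.433]
force: [-0.2, 0.7, -0.4]
gripper_width: 0.053
gripper_force: 0.0
```

>>> carry_out(rows=[{"dp":[-0.25,0.5,0],"rot":[0,0,0],"jaw":0.2},{"dp":[-0.35,0.5,0.1],"rot":[0,0,0],"jaw":0.2},{"dp":[-0.25,0.5,0.2],"rot":[0,0,0],"jaw":0.2},{"dp":[0,0,0.2],"rot":[0,0,0],"jaw":0.2},{"dp":[0,0,0],"rot":[0,0,0],"jaw":0.2},{"dp":[0,0,0],"rot":[0,0,0],"jaw":0.2}])

```text
t: 13.15
ee_pos: [0.5958, -0.2659, 0.1999]
orientation: [-3.141, -0.0, 1.429]
force: [0.9, -0.8, -0.6]
gripper_width: 0.0528
gripper_force: 0.0
```

```bash
python3 - <<'E'
from h import *
c=cam("wrist");cv2.imwrite("pics/w4.png",c["bgr"])
s=r.state();print(s["ee_pos"],s["orientation"],s["t"])
g=proj(c,[.5955,-.2655,.141])[0];print(g,barfit(c,g,135,0),barfit(c,g,120,3))
print(plan(s,[.5955,-.2655,.114],np.radians(82)))
E
```

```text
[ 0.59595318 -0.26623264  0.20039732] [3.14109223e+00 1.99347921e-04 1.42842849e+00] 13.2
[281.39363535 227.6597065 ] (((595.5658569335938, -265.4342346191406), (74.02188873291016, 13.738387107849121), 82.33905029296875), (271, 171, 22, 109)) (((592.2017822265625, -249.2158203125), (106.20667266845703, 31.95290184020996), 85.38523864746094), (241, 120, 58, 160))
(array([ 0.011, -0.01 ,  1.44 ]), array([ 0.004,  0.002, -0.023]))
```

View pics/w4.png

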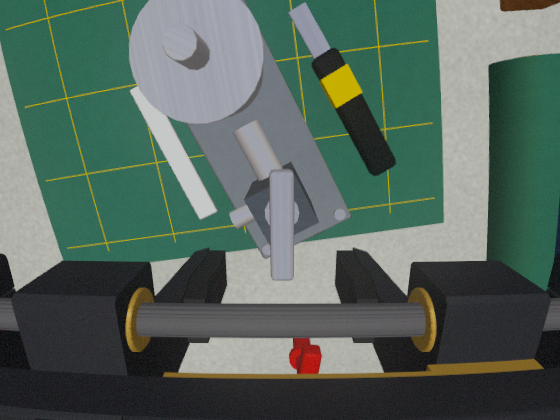

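The bar is at columns 271 to 293, vertical in the image and midway between the fingers; the measurement agrees with the first. I descend.

>>> carry_out(rows=[{"dp":[0,0,0.3],"rot":[0,0,0],"jaw":0.2},{"dp":[0,0,0.4],"rot":[0,0,0],"jaw":0.2},{"dp":[0,0,0.4],"rot":[0,0,0],"jaw":0.2},{"dp":[0,0,0.25],"rot":[0,0,0],"jaw":0.2},{"dp":[0,0,0.09],"rot":[0,0,0],"jaw":0.2},{"dp":[0,0,0],"rot":[0,0,0],"jaw":0.2},{"dp":[0,0,0],"rot":[0,0,0],"jaw":0.2}])

```text
t: 14.08
ee_pos: [0.5967, -0.2673, 0.1144]
orientation: [3.14, 0.001, 1.428]
force: [0.0, -0.2, -0.5]
gripper_width: 0.0528
gripper_force: 0.0
```

>>> carry_out(rows=[{"dp":[0,0,0],"rot":[0,0,0],"jaw":-0.4},{"dp":[0,0,0],"rot":[0,0,0],"jaw":-0.6},{"dp":[0,0,0],"rot":[0,0,0],"jaw":-1},{"dp":[0,0,0],"rot":[0,0,0],"jaw":-1},{"dp":[0,0,0],"rot":[0,0,0],"jaw":-1},{"dp":[0,0,0],"rot":[0,0,0],"jaw":-1}], newtons=30)

```text
t: 14.82
ee_pos: [0.5962, -0.2669, 0.1134]
orientation: [3.141, 0.0, 1.428]
force: [0.6, -0.3, 0.0]
gripper_width: 0.0155
gripper_force: 30.0
```

```bash
python3 - <<'E'
from h import *
s=r.state();print(s)
E
```

```text
{'t': 14.825, 'joint_positions': array([-6.02311363e-01,  4.76708006e-01,  1.49129714e+00,  3.02684578e-05,
        1.17329915e+00, -4.59351227e-01]), 'qd': array([ 0.00032161,  0.00156047,  0.00052213, -0.00077112,  0.00099503,
       -0.0005568 ]), 'joint_torque': array([-9.64460615e-02, -5.43375707e+01, -3.08020735e+01, -7.27000617e-03,
        1.88001436e-01, -9.44500352e-04]), 'ee_pos': array([ 0.59620624, -0.26694607,  0.11339562]), 'orientation': array([3.14132181e+00, 1.02829372e-04, 1.42782446e+00]), 'force': array([ 0.62063131, -0.33158006,  0.00677852]), 'torque': array([-0.0362776 , -0.11863151,  0.00211072]), 'gripper_force': 29.993380419909954, 'gripper_width': 0.015450826139403927}
```

>>> carry_out(rows=[{"dp":[0,0,-0.03],"rot":[0,0,0],"jaw":-1},{"dp":[0,0,-0.06],"rot":[0,0,0],"jaw":-1},{"dp":[0,0,-0.06],"rot":[0,0,0],"jaw":-1},{"dp":[0,0,-0.06],"rot":[0,0,0],"jaw":-1},{"dp":[0,0,0],"rot":[0,0,0],"jaw":-1}])

```text
t: 15.45
ee_pos: [0.5963, -0.2671, 0.1264]
orientation: [3.141, 0.0, 1.428]
force: [-1.1, -0.1, -3.0]
gripper_width: 0.0152
gripper_force: 30.0
```

Force is just the plunger's weight, with no binding. I carry on.

>>> carry_out(rows=[{"dp":[0,0,-0.06],"rot":[0,0,0],"jaw":-1},{"dp":[0,0,-0.07],"rot":[0,0,0],"jaw":-1},{"dp":[0,0,-0.08],"rot":[0,0,0],"jaw":-1},{"dp":[0,0,-0.08],"rot":[0,0,0],"jaw":-1},{"dp":[0,0,-0.08],"rot":[0,0,0],"jaw":-1},{"dp":[0,0,-0.06],"rot":[0,0,0],"jaw":-1},{"dp":[0,0,0],"rot":[0,0,0],"jaw":-1},{"dp":[0,0,0],"rot":[0,0,0],"jaw":-1}])

```text
t: 16.45
ee_pos: [0.596, -0.2668, 0.1515]
orientation: [-3.141, -0.0, 1.428]
force: [0.4, -0.7, -3.2]
gripper_width: 0.0156
gripper_force: 30.0
```

```bash
python3 - <<'E'
from h import *
s=r.state();print(s["ee_pos"],s["force"],s["torque"])
a=cam("scene");b=cam("side")
i=cv2.resize(a["bgr"][140:250,150:280],(520,440),interpolation=2);j=cv2.resize(b["bgr"][220:360,230:320],(280,440),interpolation=2)
cv2.imwrite("pics/f.png",np.hstack([i,j]))
E
```

```text
[ 0.59596444 -0.26682242  0.15153258] [ 0.41030607 -0.72848275 -3.18317261] [-0.02673879 -0.06525204  0.06766627]
```

View pics/f.png

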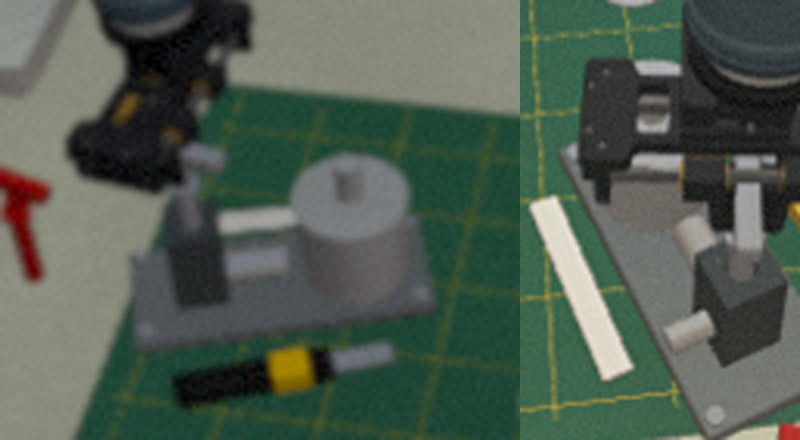

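The rod is drawn out of the barrel (left crop (190,180)), and the lid is still seated level at (350,185). I have 38.1 mm, so I trim 1 mm up and hold.

>>> carry_out(rows=[{"dp":[0,0,-0.015],"rot":[0,0,0],"jaw":-1},{"dp":[0,0,0],"rot":[0,0,0],"jaw":-1},{"dp":[0,0,0],"rot":[0,0,0],"jaw":-1},{"dp":[0,0,0],"rot":[0,0,0],"jaw":-1}])

```text
t: 17.05
ee_pos: [0.5961, -0.2669, 0.1526]
orientation: [-3.142, -0.0, 1.428]
force: [-0.3, 0.6, -2.2]
gripper_width: 0.0155
gripper_force: 30.0
```

```bash
python3 -c "
from bench import r
print(r.state()['ee_pos'],r.state()['force']);print(r.sign_off())"
```

```text
[ 0.59607403 -0.26690439  0.15258009] [-0.34015161  0.57506568 -2.19959265]
the job is handed in; nothing more can be done
None
```

The larger lid is seated level on the pot and released, and the steel plunger is drawn about 39 mm straight up and held steady by its T-bar; the job was handed in at about 17 s, with no verdict returned.

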